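Set a step attenuator by clicks

ROBOT

A 7-joint arm with a two-finger parallel gripper is mounted at the origin on a cart in front of the work surface, level with it; the furniture and walls round the work are solid. World frame = base frame: x ahead of the robot, y to its left, z up, the work surface at z = 0. Lengths are in mm, angles in rad, forces in N, time in s.
With the tool pointing down it reaches from about 400 to 875 mm from the base axis. Payload 19.3 kg.
Tool frame: the origin (TCP) lies at the very end of the fingers, on their centre line; the grasp point (between the pads) lies 19 mm behind it (grip_point_offset is the z of the grasp point in the tool frame, in mm); z points along the fingers, y is the line along which they close (so a half turn about z gives the same grasp; the last joint's range is limited). The gripper opens to 85 mm and grips with 20 to 120 N. Pads are 22 mm wide; open, the fingers measure 114 mm over their backs; the gripper's body (76 mm by 85 mm) begins 54 mm behind the grasp point. The pads swing forward as they close: fully open they stand 13 mm farther back than shut.
Start: joints at [-1.266, 0.521, -0.036, 1.599, 0.021, 1.021, -0.113], TCP at [228.822, 581.597, 231.291] pointing down, gripper open.
Joint ranges: [-2.91, 2.91], [-0.3, 2.13], [-1.5, 1.42], [0.17, 2.43], [-1.26, 4.41], [0.16, 1.93], [-2.52, 2.52]. Speed limits (rad/s): [1.89, 1.89, 2.39, 2.39, 3.01, 3.01, 3.01].

INTERFACE

Orientations are given as a 3x3 rotation matrix whose columns are the frame's x, y, z axes.
In Python, from workcell import movep, movel, goto_joints, open_gripper, clamp, wait, inverse_kinematics, read_state, camera, PlanningError, finish_job, grip_point_offset gives the robot as it stands. Calls block until the motion is done:
- movep(position, orientation): joint-space move of the TCP to a pose.
- movel(position, frame=None, max_speed=150, guard=None): straight line of the TCP; frame=None keeps the orientation; max_speed is the mean speed in mm/s. With guard (N) it stops when the force on the tool has changed by that much, and returns True; else False.
- goto_joints(angles): joint-space move.
- open_gripper() and clamp(): open the fingers fully, or close them until they stop; the grip force is fixed at half the most.
- wait(seconds).
- inverse_kinematics(position, orientation): joint angles nearest the present ones, or None.
- read_state(): the state.
- camera(name): name is "side" or "top"; returns a dict with "image" (480x640x3 uint8, blue, green, red), "range_z" (480x640 float32, mm along the optical axis (not along the pixel's ray), 0 where there is no reading), "fx", "fy", "cx", "cy" (pixels), "cam_to_world" (4x4, takes a point from camera to world coordinates). Camera axes: x right, y up, looking along -z (the intrinsics and any distortion apply to the point x, -y, -z); pixel columns grow to the right and rows downward; lengths in mm; the calibration is good to about 2 mm. A picture is of the moment at which its call begins.
A pose or a line that the arm cannot do raises PlanningError and nothing moves.
- finish_job(): hands the job in; it is judged then, once.
The state is a dict: "time": time; "qpos": joint angles; "qvel": joint speeds; "joint_efforts": joint torques, N m; "eef_pos": TCP position; "tool_rot": TCP orientation; "ft_force": force on the tool from outside, world axes, zero at the start; "torque": the same for the moment, N m; "finger_gap": finger opening in mm; "gripper_force": force on a finger pad.
Only numpy, scipy, OpenCV 4.12 (cv2) and the standard library are available. Lean on these libraries where they do the work, as an engineer would, in place of code of your own. Each camera call takes 0.05 s, during which the arm holds its last target. There are 200 camera calls.

TASK

The step attenuator's panel has no scale, so its broad bar lever is set by counting clicks: with your fingertips push the lever left, all the way to its stop (full attenuation), then push it back to the right and leave it in the third click from the stop, never going on into the fourth, which would overdrive the circuit being tested. Then press the round output button to pass the signal and let it come up again; do not press it while the lever is anywhere else. Only push and press: do not pinch the lever, and leave the small round trim slider and the things lying around as they are.

Things in the scene. Friction and masses are not known exactly. Their poses are not given: they have to be found in the camera images.
- attenuator: Step attenuator: grey case fixed to the bench, 130 (x) by 160 mm (y), flat aluminium panel on top, 46 mm high. Origin: centre of its underside; own x away from its front, +y to its left, z up. Two slots run along y: the step lever's at x = -30 mm (front row), the trim slider's at x = +35 mm; output button at x = 35, y = -48 mm. Else flat: four 1 mm screw heads in the corners.
- step_lever (a joint): Step lever along its slot, m: 0 at the left stop (knob at own y = +35 mm of the case), growing rightwards (-y) to 0.070. A spring plunger clicks every 14 mm: 0, 0.014, 0.028, 0.042 (third click), 0.056, 0.070. Leaving a click takes about 6 N; half-way (7 mm on) it lets go and snaps on into the next click and stays. Starts in the first or second click.
- lever_knob (a point): The middle of the step lever's knob, 65 mm above the bench: a black ribbed upright bar, 13 mm thick along the slot (y of the attenuator), 30 mm broad across it (x), from 49 mm to 80 mm above the bench. Pushed on its left or right flank, anywhere between 52 and 76 mm height. Fingers that press on its left and right halves at once are pinching it.
- trim_slider (a joint): Position of the trim slider along its slot, in m, 0 at the left end to 0.040 at the right; no clicks, held by friction of about 2.5 N. To be left where it is.
- trim_cap (a point): Middle of the trim slider's cap, 57 mm above the bench: a small black round cap, 18 mm diameter, top at 65 mm; it stands in the attenuator's row x = +35 mm, y from +46 mm (joint 0) to +6 mm (joint 0.040).
- output_button (a joint): Travel of the output button, in m: 0 released, 0.005 fully down. A spring key, it begins to give at about 2.4 N, is fully down at 5.4 N and comes up again when let go; it counts as pressed beyond 0.0035.
- button_top (a point): Centre of the top face of the output button, 58 mm above the bench when released: a grey round button with a dark centre, 25 mm diameter, in a flat steel bezel 33 mm across and 2 mm high, so the button stands 10 mm above the bezel. Pressed straight down.
- bnc_tee: Bystander: coax T-piece, 30 x 43 x 14 mm, left of the case; origin at the centre of its underside.
- relay: Bystander: small blue block relay, 20 x 28 x 22 mm, right of the case; origin at the centre of its underside.
- capacitor_2: Bystander: upright black can capacitor, 25 mm diameter, 35 mm high, right of the case; origin at the centre of its underside.
- circuit_module: Bystander: small circuit module with four round knobs, 30 x 52 x 19 mm, the circuit being tested, left of the case; origin at the centre of its underside.
- tweezers: Bystander: steel tweezers, 122 mm long, 9 mm high, lying in front of the case; origin at the centre of the underside.

How it is judged:
By the outcome, as a careful person would: the job done as asked, in the order asked, and still so for the second after the job is handed in, with the robot touching nothing.
It also fails if it takes over 61 s, if anything falls off the work surface, if the arm or the gripper's body presses on something with over 40 N, if the wrist force passes 120 N, or if a joint passes its speed limit or range.

## Working session

There is one attempt and no reset: what is moved stays moved. The work goes in short steps, each a Python script; the robot and the scene stay as the last script left them, time stands still between calls to the robot, and variables do not carry over. Pictures are saved under pics/ and viewed, at most 10 in all, crops included, and the job is handed in when it is done.

```bash
mkdir -p pics; cat > h.py <<'E'
import numpy as np, cv2
from workcell import *
def px2w(c,u,v,d=None):
    z=c["range_z"][int(v),int(u)] if d is None else d
    p=np.array([(u-c["cx"])/c["fx"]*z, -(v-c["cy"])/c["fy"]*z, -z,1])
    return (c["cam_to_world"]@p)[:3]
def onplane(c,u,v,h):
    o=c["cam_to_world"][:3,3]; d=px2w(c,u,v,100.)-o
    return o+d*(h-o[2])/d[2]
E
python3 - <<'E'
from h import *
for n in("top","side"):
    c=camera(n); cv2.imwrite(f"pics/{n}0.png",c["image"]); print(n,c["cam_to_world"].round(3).tolist(),c["fx"],c.keys())
    np.savez(f"{n}0.npz",**{k:v for k,v in c.items()})
s=read_state();print(s["time"],s["eef_pos"],s["tool_rot"],s["finger_gap"],grip_point_offset)
E
```

```text
top [[-0.01, 0.983, -0.184, 330.697], [-1.0, -0.013, -0.016, 125.789], [-0.018, 0.184, 0.983, 892.363], [0.0, 0.0, 0.0, 1.0]] 518.9463548060093 dict_keys(['image', 'range_z', 'fx', 'fy', 'cx', 'cy', 'cam_to_world'])
side [[0.997, -0.041, 0.067, 539.394], [0.078, 0.598, -0.798, -544.868], [-0.007, 0.8, 0.599, 583.366], [0.0, 0.0, 0.0, 1.0]] 618.9440001999665 dict_keys(['image', 'range_z', 'fx', 'fy', 'cx', 'cy', 'cam_to_world'])
0.1 [228.73852143 581.34217669 230.78686574] [[-9.30572422e-01  3.66107738e-01 -3.02553092e-04]
 [ 3.66107857e-01  9.30571943e-01 -9.46320175e-04]
 [-6.49077203e-05 -9.91386521e-04 -9.99999506e-01]] 85.49707245689473 -18.700000000000003
```

View pics/top0.png

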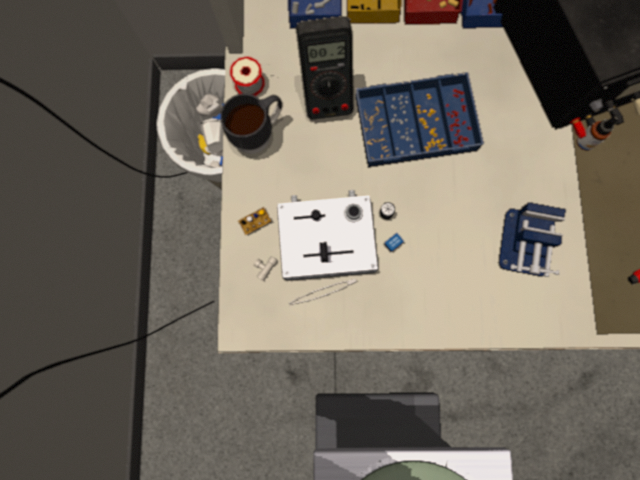

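View pics/side0.png

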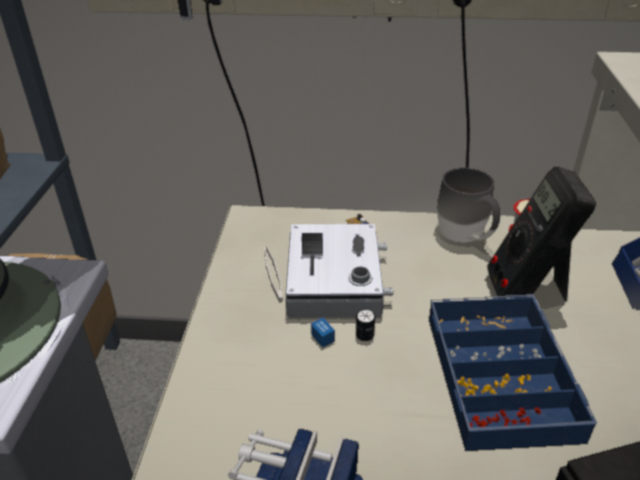

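The top view shows the case at about (278-377, 197-278) with the lever knob near (324,252), trim cap (317,215) and button (354,211). I'll enlarge it.

```bash
python3 - <<'E'
from h import *
c=np.load("top0.npz"); im=c["image"][180:310,250:410]
cv2.imwrite("pics/crop1.png",cv2.resize(im,None,fx=4.5,fy=4.5,interpolation=cv2.INTER_CUBIC))
for u,v in [(300,235),(350,265),(324,245),(325,252),(317,215),(354,211)]: print(u,v,px2w(c,u,v).round(1))
E
```

```text
300 235 [499.7 177.8  43.8]
350 265 [447.4  95.6  48.9]
324 245 [475.7 137.4  79.9]
325 252 [464.  135.9  82.2]
317 215 [527.6 148.5  68.3]
354 211 [535.3  87.7  60.9]
```

View pics/crop1.png

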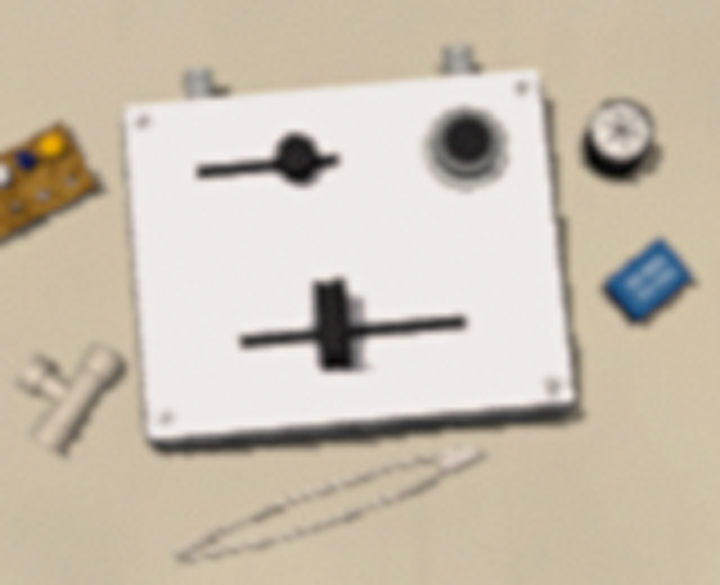

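```bash
cat >> h.py <<'E'
T0=np.load("top0.npz")
def crop(u,v,h): return onplane(T0,250+(u+.5)/4.5-.5,180+(v+.5)/4.5-.5,h)
E
python3 - <<'E'
from h import *
tl,tr,br,bl=[crop(*p,46) for p in((126,105),(540,70),(575,402),(150,437))]
print("sizes",[np.linalg.norm(a-b).round(1) for a,b in((tl,tr),(bl,br),(tl,bl),(tr,br))])
yv=(tl-tr+bl-br)[:2]; xv=(tl+tr-bl-br)[:2]
yaw=np.mean([np.arctan2(-yv[0],yv[1]),np.arctan2(xv[1],xv[0])]); print("yaws",np.arctan2(-yv[0],yv[1]),np.arctan2(xv[1],xv[0]))
c=((tl+tr+bl+br)/4)[:2]
R=np.array([[np.cos(yaw),-np.sin(yaw)],[np.sin(yaw),np.cos(yaw)]])
print("centre",c,yaw)
for n,u,v,h in(("knob",333,325,80),("cap",297,157,65),("button",467,138,58),("bezel",466,149,48),("slotL",240,342,46),("slotR",466,322,46),("tslotL",197,172,46),("tslotR",340,159,46)):
    print(n,(R.T@(crop(u,v,h)[:2]-c)).round(1))
E
```

```text
sizes [np.float64(155.5), np.float64(155.4), np.float64(125.3), np.float64(125.6)]
yaws 0.07106495776837814 0.07532339525237904
centre [497.8279776 133.0290223] 0.07319417651037859
knob [-32.7   7.5]
cap [32.7 15.5]
button [ 36.1 -47.2]
bezel [ 34.3 -47.1]
slotL [-30.4  42.2]
slotR [-30.1 -41.1]
tslotL [34.8 53.3]
tslotR [35.1 -0.2]
```

```bash
cat >> h.py <<'E'
yaw=.0732; C=np.array([497.8,133.0]); Rz=np.array([[np.cos(yaw),-np.sin(yaw)],[np.sin(yaw),np.cos(yaw)]])
def W(x,y,z): return np.append(C+Rz@[x,y],z)
def own(p): return Rz.T@(np.asarray(p)[:2]-C)
def ori(s):
    x=np.append(s*Rz[:,1],0); z=np.array([0,0,-1.]); return np.column_stack([x,np.cross(z,x),z])
def st(m=""):
    s=read_state(); print(m,"t",round(s["time"],2),"own",own(s["eef_pos"]).round(1),"z",round(s["eef_pos"][2],1),"F",s["ft_force"].round(1),"Fown",(Rz.T@s["ft_force"][:2]).round(1),"gap",round(s["finger_gap"],1))
E
python3 - <<'E'
from h import *
q0=read_state()["qpos"]; best=None
for s in(1,-1):
    q=inverse_kinematics(W(-30,-24,140),ori(s)); print(s,None if q is None else np.round(q,2))
    if q is not None and (best is None or np.abs(np.array(q)-q0).max()<best[0]): best=(np.abs(np.array(q)-q0).max(),s)
s=best[1]; print("sign",s); open("sign","w").write(str(s))
clamp(); movep(W(-30,-24,140),ori(s)); st("above")
movel(W(-30,-24,60),max_speed=100,guard=10); st("down")
c=camera("side"); cv2.imwrite("pics/side1.png",cv2.resize(c["image"][130:330,220:460],None,fx=3,fy=3,interpolation=cv2.INTER_CUBIC))
E
```

```text
1 [-0.62  0.46  0.35  2.07 -0.25  0.66 -0.02]
-1 [ 0.54  0.77 -1.27  2.01  0.87  1.06  2.05]
sign 1
above t 2.82 own [-29.8 -22.9] z 140.0 F [-0.6 -0.5  0.2] Fown [-0.6 -0.4] gap -0.2
down t 3.77 own [-29.7 -23.9] z 60.4 F [-0.5  0.5  0.1] Fown [-0.4  0.5] gap -0.1
```

View pics/side1.png

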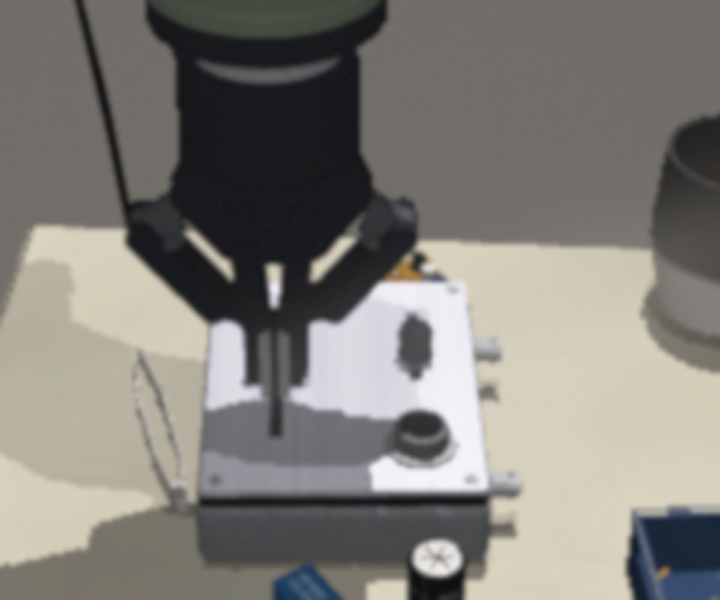

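The closed fingers stand over the lever slot, just right of the knob (tips near (275,375)), clear of the trim cap and button. Now I push left to the stop.

```bash
python3 - <<'E'
from h import *
print(movel(W(-30,5,60),max_speed=25,guard=14)); st("mid")
print(movel(W(-30,24,60),max_speed=20,guard=14)); st("stop")
c=camera("top"); cv2.imwrite("pics/top1.png",cv2.resize(c["image"][180:310,250:410],None,fx=4.5,fy=4.5,interpolation=cv2.INTER_CUBIC))
E
```

```text
False
mid t 5.12 own [-30.    4.4] z 60.0 F [-0.4 -6.   0.3] Fown [-0.8 -6. ] gap -0.0
True
stop t 5.83 own [-30.1  18. ] z 59.9 F [ 0.6 -3.5  2.6] Fown [ 0.4 -3.5] gap 0.2
```

```bash
python3 - <<'E'
from h import *
movel(W(-30,8,60),max_speed=60); movel(W(-30,8,105),max_speed=120); movel(W(-30,64,105),max_speed=120)
movel(W(-30,64,60),max_speed=80,guard=10); st("left side")
print(movel(W(-30,46,60),max_speed=15,guard=3)); st("contact")
c=camera("top"); cv2.imwrite("pics/top1.png",cv2.resize(c["image"][180:310,250:410],None,fx=4.5,fy=4.5,interpolation=cv2.INTER_CUBIC))
E
```

```text
left side t 8.06 own [-29.9  63.9] z 60.2 F [ 0.2  0.1 -0.2] Fown [0.2 0.1] gap -0.4
True
contact t 8.85 own [-30.   52.4] z 59.9 F [0.4 1.8 1.5] Fown [0.5 1.8] gap 0.2
```

Contact came at 52.4 mm against an expected 52.5 mm, so the lever is at its stop and the geometry holds.

```bash
python3 - <<'E'
from h import *
for y in(40,26,13.5):
    print(movel(W(-30,y,60),max_speed=14)); st(y)
wait(.2); st()
movel(W(-30,26,60),max_speed=60); movel(W(-30,26,105),max_speed=120); movel(W(-30,110,180),max_speed=200);st()
c=camera("top"); cv2.imwrite("pics/top2.png",cv2.resize(c["image"][180:310,250:410],None,fx=4.5,fy=4.5,interpolation=cv2.INTER_CUBIC))
c=camera("side"); cv2.imwrite("pics/side2.png",cv2.resize(c["image"][130:330,220:460],None,fx=3,fy=3,interpolation=cv2.INTER_CUBIC))
E
```

```text
False
40 t 9.93 own [-30.  40.] z 60.0 F [0.3 0.4 0.7] Fown [0.3 0.4] gap -0.1
False
26 t 11.08 own [-30.  26.] z 60.0 F [ 0.  -0.7  0.2] Fown [-0.  -0.7] gap -0.2
False
13.5 t 12.12 own [-30.   13.5] z 60.0 F [ 0.4 -1.  -0.6] Fown [ 0.3 -1. ] gap 0.1
 t 12.32 own [-30.   13.6] z 60.0 F [-0.8 -0.   0. ] Fown [-0.8  0. ] gap 0.0
 t 13.93 own [-30.4 109. ] z 179.0 F [-0.7 -0.4 -0.4] Fown [-0.7 -0.3] gap -0.0
```

View pics/top2.png

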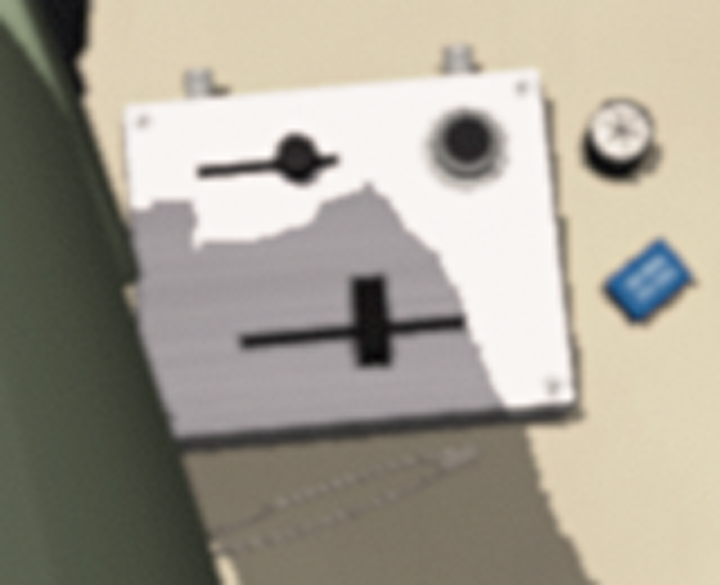

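View pics/side2.png

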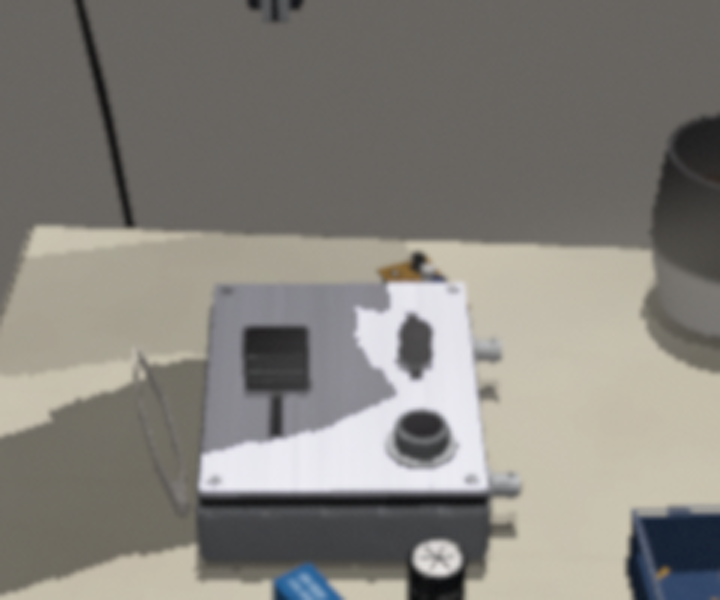

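The knob's top centre is now at (371,321), 38 px (about 14 mm) right of where it began, so own y ≈ -7: the third click. The trim cap is still at (297,157). Next is the button.

```bash
python3 - <<'E'
from h import *
movel(W(35,-48,130),max_speed=150); movel(W(35,-48,66),max_speed=80); wait(.2); st("above")
print(movel(W(35,-48,53.2),max_speed=12,guard=9)); st("pressed"); wait(.3); st()
s=read_state()
if s["eef_pos"][2]>53.8: print(movel(W(35,-48,52.8),max_speed=8,guard=7)); st("more")
movel(W(35,-48,130),max_speed=80); movel(W(-30,110,200),max_speed=200); wait(.3); st()
c=camera("top"); cv2.imwrite("pics/top3.png",cv2.resize(c["image"][180:310,250:410],None,fx=4.5,fy=4.5,interpolation=cv2.INTER_CUBIC))
E
```

```text
above t 16.51 own [ 35.2 -47.9] z 66.4 F [-0.4 -0.4 -0.3] Fown [-0.4 -0.3] gap 0.4
False
pressed t 17.73 own [ 35.1 -48. ] z 53.3 F [-0.9 -0.6  4.9] Fown [-0.9 -0.5] gap 0.1
 t 18.02 own [ 35. -48.] z 53.3 F [-1.6 -0.2  5.2] Fown [-1.7 -0.1] gap -0.1
 t 20.51 own [-29.9 109.5] z 199.8 F [-0.5  0.6 -0. ] Fown [-0.5  0.6] gap 0.1
```

View pics/top3.png

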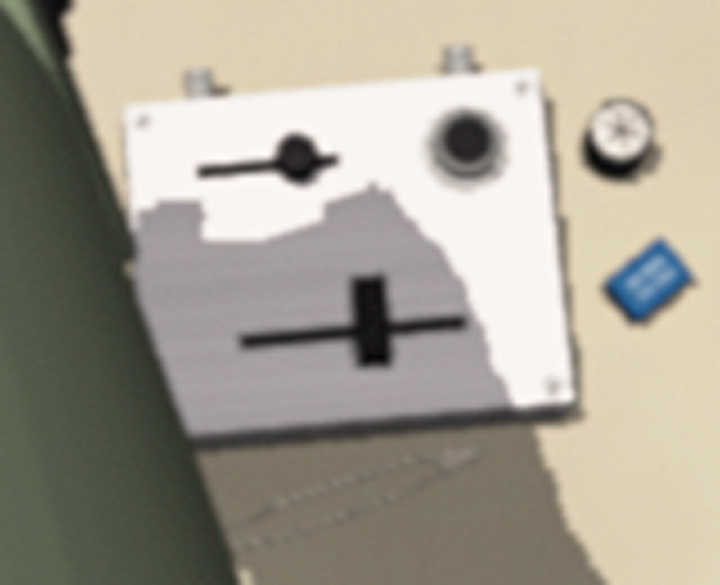

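The press force of 5 N at z = 53.3 mm means about 4.4 to 4.7 mm of travel, beyond the 3.5 mm needed. The lever is still at (371,321), the trim cap at (297,157), and the button is up again at (467,138).

```bash
python3 -c "
from workcell import *
print(finish_job())"
```

```text
the job is handed in; nothing more can be done
None
```

The job is handed in: I pushed the lever to its left stop and back into the third click, then pressed the output button about 4.5 mm down and let it come up; the trim slider did not move, and the arm touched nothing else.

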